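# Load a contact cartridge into the blind test dock and start the test

### The job

Lay the black contact cartridge in the open channel of the blue test dock, contacts towards the sleeve, and slide it into the sleeve until you feel it come up against the hidden stop, without ramming it. Then press the green start button on the sleeve and let go. Leave the slip ring, the green cup and the blue bin where they stand.

Things in the scene. Friction and masses are not known exactly. Their poses are not given: they have to be found in the camera images.
- cartridge: The loose part to load: black box 120 long (x) x 52 wide (y) x 40 mm high (z), 0.2 to 0.4 kg. Origin: centre of its underside; +x points to the nose, whose last 14 mm is a grey block 46 mm wide, top 2 mm lower, brass strips on top. Green patch on top, orange band at the tail end (-x). Starts flat on the bench, clear of the dock.
- nose (a point): Centre of the cartridge's nose face, 60 mm ahead (+x) of its origin and 20 mm above its underside.
- tail (a point): Centre of the cartridge's flat tail face, 60 mm behind (-x) its origin and 20 mm above its underside: the face to push on.
- dock: Test dock, fixed to the bench: aluminium base plate 300 (x) x 110 (y) x 10 mm with an open channel on its -x half and a blue roofed sleeve on its +x half. Origin: centre of its underside; +x is the direction in which the cartridge slides in.
- channel (a point): Middle of the open channel, on the plate's top: dock x = -70, y = 0, z = 10 mm; axes as the dock's. The channel runs from dock x = -150 to +10 mm between two low steel guides, 60 mm apart inside, 6 mm thick, rising 8 mm above the plate; open above and at the -x end. The cartridge slides on the plate with ordinary friction, roughly 1 to 5 N.
- mouth (a point): Middle of the sleeve's mouth, on the plate's top: dock x = 30, y = 0, z = 10 mm. The sleeve runs from here to dock x = 150 mm: inside 56 mm wide and 42 mm high, outside 76 mm wide, opaque roof with its top 58 mm above the bench, closed at the back; side walls flare out in front of the mouth from dock x = 20 mm.
- stop: Solid steel stop fixed inside the sleeve, hidden by the roof. Origin: bottom centre of the face that the nose meets; axes as the dock's. Set to a different depth each time, 65 to 95 mm beyond the mouth, so the 120 mm cartridge ends with 25 to 55 mm of its tail outside. On meeting it the resistance rises sharply.
- start (a joint): Travel of the start button, m: 0 released, 0.006 fully pressed; it springs back. Full travel takes about 5 N.
- start_top (a point): Centre of the top of the green start button, 32 mm across, in its black housing on the sleeve's roof, above dock x = 112, y = 0 mm. It is pressed straight down.
- slip_ring: Bystander: black flanged slip ring standing upright, 72 mm across, 60 mm high; origin under its centre. Loose.
- green_cup: Bystander: loose green cup, 74 mm across, 80 mm high; origin under its centre.
- parts_bin: Bystander: loose open blue bin 120 (x) x 170 (y) x 60 mm; origin under its centre.
Things that resemble listed ones, but are neither listed nor needed, are in the scene too. What is shaped like the cartridge but pink or purple is not meant.

How it is judged:
By the outcome, as a careful person would: the job done as asked, in the order asked, and still so for the second after the job is handed in, with the robot touching nothing.
It also fails if it takes over 58 s, if anything falls off the work surface, if the arm or the gripper's body presses on something with over 40 N, if the wrist force passes 120 N, or if a joint passes its speed limit or range.

### The arm

A 7-joint arm with a two-finger parallel gripper is mounted at the origin on the work surface. World frame = base frame: x ahead of the robot, y to its left, z up, the work surface at z = 0. Lengths are in m, angles in rad, forces in N, time in s.
With the tool pointing down it reaches from about 0.425 to 0.95 m from the base axis. Payload 4.7 kg.
Tool frame: the origin (TCP) lies on the centre line of the jaws, within the pads' length; the fingertips stand robot.nose_length ahead of it and the grasp point (between the pads) lies 8 mm behind it (robot.nose_length is the distance from the TCP to the fingertips, in m); z points along the fingers, y is the line along which they close (so a half turn about z gives the same grasp; the last joint's range is limited). The gripper opens to 85 mm and grips with 20 to 120 N. Pads are 22 mm wide; open, the fingers measure 114 mm over their backs; the gripper's body (76 mm by 85 mm) begins 54 mm behind the grasp point. The pads swing forward as they close: fully open they stand 13 mm farther back than shut.
Start: joints at [-0.029, 0.469, -0.049, 1.532, 0.024, 1.141, -0.082], TCP at [0.675, 0, 0.242] pointing down, gripper open.
Joint ranges: [-2.59, 2.59], [-0.33, 1.99], [-1.39, 1.29], [0.1, 2.45], [-1.04, 4.18], [0.21, 1.99], [-2.66, 2.66]. Speed limits (rad/s): [2.57, 2.57, 3.14, 3.14, 3.14, 3.14, 3.14].

### API

Orientations are given as [roll, pitch, yaw] about the fixed x, y, z axes, in that order (R = Rz(yaw) Ry(pitch) Rx(roll)).
In Python, from plant import robot gives the robot as it stands. Calls block until the motion is done:
- robot.goto(position, orientation): joint-space move of the TCP to a pose.
- robot.move_straight(position, vel=0.15, attitude=None, contact_N=None): straight line of the TCP; attitude=None keeps the orientation; vel is the mean speed in m/s. With contact_N (N) it stops when the force on the tool has changed by that much, and returns True; else False.
- robot.move_joints(angles): joint-space move.
- robot.grip(opening, strength=None): opening from 0.0 (shut) to 1.0 (fully open); strength is the grip in N (None keeps the last); returns when the fingers have stopped.
- robot.sleep(seconds).
- robot.inverse_kinematics(position, orientation): joint angles nearest the present ones, or None.
- robot.sense(): the state.
- robot.grab_frame(name): name is "scene" or "side" or "wrist"; returns a dict with "image" (384x512x3 uint8, red, green, blue), "range_z" (384x512 float32, m along the optical axis (not along the pixel's ray), 0 where there is no reading), "fx", "fy", "cx", "cy" (pixels), "R" (3x3) and "t" (3): a world point X has camera coordinates R X + t. Camera axes: x right, y down, z forward; pixel columns grow to the right and rows downward; lengths in m; the calibration is good to about 2 mm. A picture is of the moment at which its call begins.
A pose or a line that the arm cannot do raises robot.IKError and nothing moves.
- robot.close_job(): hands the job in; it is judged then, once.
The state is a dict: "t": time; "joint_pos": joint angles; "joint_velocities": joint speeds; "effort": joint torques, N m; "tcp_pos": TCP position; "tcp_rot": TCP orientation; "wrist_force": force on the tool from outside, world axes, zero at the start; "torque": the same for the moment, N m; "opening": opening from 0.0 (shut) to 1.0 (fully open); "gripper_force": force on a finger pad.
Only numpy, scipy, OpenCV 4.12 (cv2) and the standard library are available. Lean on these libraries where they do the work, as an engineer would, in place of code of your own. Each camera call takes 0.05 s, during which the arm holds its last target. There are 200 camera calls.

## Working session

There is one attempt and no reset: what is moved stays moved. The work goes in short steps, each a Python script; the robot and the scene stay as the last script left them, time stands still between calls to the robot, and variables do not carry over. Pictures are saved under pics/ and viewed, at most 10 in all, crops included, and the job is handed in when it is done.

```bash
mkdir -p pics; ls
python3 - <<'E'
from plant import robot
import cv2,numpy as np,pickle
F={n:robot.grab_frame(n) for n in("scene","side","wrist")}
pickle.dump(F,open('f0.pkl','wb'))
for n in F: 
  cv2.imwrite(f'pics/{n}0.png',F[n]['image'][:,:,::-1]); print(n,F[n]['fx'],F[n]['cx'],F[n]['cy'],(-F[n]['R'].T@F[n]['t']).round(3),(F[n]['range_z']>0).mean())
cv2.imwrite('pics/a.png',np.vstack([np.hstack([cv2.resize(F[n]['image'],(400,300)) for n in("scene","side")]),np.hstack([cv2.resize(F["wrist"]['image'],(400,300))]*2)])[:,:,::-1])
print(robot.nose_length,robot.sense())
E
```

```text
pics
scene 395.3958269872041 251.44692642552167 200.19500458516765 [ 1.038 -0.612  0.558] 0.9960886637369791
side 432.93498480667955 253.252321619065 190.77444530910563 [ 0.567 -0.814  0.98 ] 0.9960734049479166
wrist 287.4641552188422 254.8640585722182 190.26441663456245 [0.675 0.08  0.373] 0.9957834879557291
0.011 {'t': 0.15, 'joint_pos': array([-0.0289192 ,  0.46927533, -0.0486233 ,  1.53339646,  0.02409826,
        1.14101995, -0.08227814]), 'joint_velocities': array([ 0.00138372, -0.00091373,  0.00163562, -0.00209104,  0.00043479,
       -0.00096997,  0.00049993]), 'effort': array([ 3.33697863e-04, -5.10767841e+01, -4.67274967e-02, -2.37979531e+01,
        1.07760131e-02,  5.44104041e-03, -2.80327527e-05]), 'tcp_pos': array([6.74574374e-01, 4.90288685e-05, 2.41499436e-01]), 'tcp_rot': array([-3.14007922e+00,  3.31457616e-05,  1.57088709e+00]), 'wrist_force': array([ 0.1732092 , -1.17828564,  0.71358267]), 'torque': array([-0.04587004, -0.03365582, -0.00946864]), 'gripper_force': 0.0, 'opening': 0.9995678306202088}
```

View pics/scene0.png

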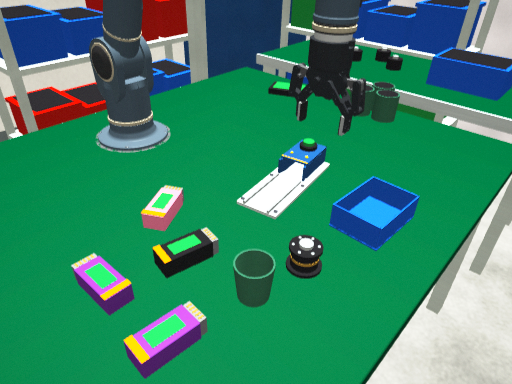

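View pics/side0.png

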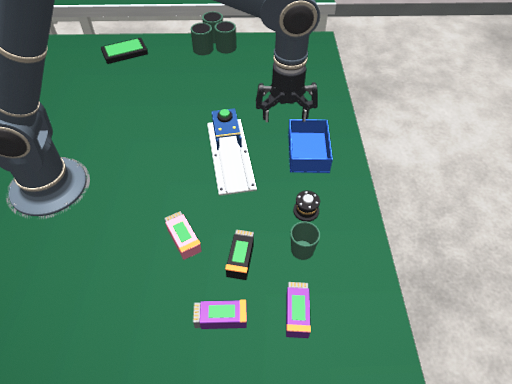

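The scene view shows the black cartridge at about (185,250), nose to the right at (210,240), with the orange tail at (162,255). The dock plate is at (285,185) with its sleeve and button at (305,150). The side view shows the cartridge at (240,253) with its nose up, the plate at (232,160) and the button at (225,115).

```bash
cat > h.py <<'E'
import numpy as np,cv2,pickle
def ray(f,uv):
    uv=np.atleast_2d(uv).astype(float)
    d=np.c_[(uv[:,0]-f['cx'])/f['fx'],(uv[:,1]-f['cy'])/f['fy'],np.ones(len(uv))]@f['R']
    return -f['R'].T@f['t'],d
def plane(f,uv,z):
    c,d=ray(f,uv); return c+d*((z-c[2])/d[:,2])[:,None]
def tri(f,u,g,v):
    a,d=ray(f,u);b,e=ray(g,v);A=np.c_[d[0],-e[0]]
    s=np.linalg.lstsq(A,b-a,rcond=None)[0];p,q=a+s[0]*d[0],b+s[1]*e[0]
    return (p+q)/2,np.linalg.norm(p-q)
def mask(f,lo,hi): return cv2.inRange(cv2.cvtColor(f['image'],cv2.COLOR_RGB2HSV),lo,hi)
GREEN=((40,120,130),(80,255,255));ORANGE=((12,150,150),(30,255,255));BLUE=((100,120,40),(125,255,255))
def blob(m,uv):
    n,l,s,c=cv2.connectedComponentsWithStats(m)
    k=min((i for i in range(1,n) if s[i,4]>15),key=lambda i:np.hypot(*(c[i]-uv)))
    return c[k],np.argwhere(l==k)[:,::-1],s[k,4]
def cloud(f):
    h,w=f['range_z'].shape;u,v=np.meshgrid(np.arange(w),np.arange(h))
    c,d=ray(f,np.c_[u.ravel(),v.ravel()]);return (c+d*f['range_z'].ravel()[:,None]).reshape(h,w,3)
def rect(P):
    (c,s,a)=cv2.minAreaRect((P[:,:2]*1000).astype(np.float32))
    a=np.deg2rad(a)
    if s[0]<s[1]: a+=np.pi/2
    return np.array(c)/1000,sorted(s),np.rad2deg(a)%180
E
python3 - <<'E'
from h import *
F=pickle.load(open('f0.pkl','rb'));s,d=F['scene'],F['side']
for nm,C,us,ud in(('patch',GREEN,(185,245),(240,252)),('band',ORANGE,(163,255),(237,269)),('button',GREEN,(309,142),(225,115))):
    a=blob(mask(s,*C),us);b=blob(mask(d,*C),ud);p,e=tri(s,a[0],d,b[0]);print(nm,a[0],a[2],b[0],b[2],p.round(4),round(e,4))
    for f,x in((s,a),(d,b)): print('   rect',rect(plane(f,x[1],p[2])))
for f,cu,pu in((s,(185,250),(285,185)),(d,(240,253),(232,160))):
    X=cloud(f); 
    img=f['image'].astype(int)
    def near(c,r):
        v,u=np.mgrid[:384,:512];return np.hypot(u-c[0],v-c[1])<r
    q=X[near(cu,40)&(X[...,2]>.034)&(X[...,2]<.047)];print('cart',len(q),q[:,2].mean(),rect(q))
    w=near(pu,75)&(img.min(2)>120);w=blob((w*255).astype(np.uint8),pu)[1];z=np.median(X[w[:,1],w[:,0],2]);print('plate',len(w),z,rect(plane(f,w,z)), 'depth', rect(X[w[:,1],w[:,0]]))
    m=near(pu,75)&(mask(f,*BLUE)>0)&(X[...,2]>.052)&(X[...,2]<.063);q=X[m];print('roof',len(q),q[:,2].mean(),rect(q))
E
```

```text
patch [183.50720461 244.03458213] 347 [239.91869919 251.18699187] 246 [ 0.5563 -0.2578  0.04  ] 0.0005
   rect (array([ 0.55607043, -0.25681085]), [32.648738861083984, 60.5636100769043], np.float64(78.68038940429688))
   rect (array([ 0.55643872, -0.25731329]), [29.699214935302734, 59.67659378051758], np.float64(78.51786041259766))Traceback (most recent call last):
  File "<stdin>", line 4, in <module>
  File "h.py", line 16, in blob
    k=min((i for i in range(1,n) if s[i,4]>15),key=lambda i:np.hypot(*(c[i]-uv)))
ValueError: min() iterable argument is empty
```

```bash
cat > m.py <<'E'
from h import *
F=pickle.load(open('f0.pkl','rb'));s,d=F['scene'],F['side']
print(s['image'][255,163],s['image'][142,309],d['image'][269,237],d['image'][115,225])
for nm,C,us,ud in(('band',ORANGE,(163,255),(237,269)),('button',((40,120,80),(80,255,255)),(309,142),(225,115))):
  try:
    a=blob(mask(s,*C),us);b=blob(mask(d,*C),ud);p,e=tri(s,a[0],d,b[0]);print(nm,a[0],a[2],b[0],b[2],p.round(4),round(e,4))
    for f,x in((s,a),(d,b)): print('   rect',rect(plane(f,x[1],p[2])))
  except ValueError as e: print(nm,e)
for f,cu,pu in((s,(185,250),(285,185)),(d,(240,253),(232,160))):
    X=cloud(f); 
    img=f['image'].astype(int)
    def near(c,r):
        v,u=np.mgrid[:384,:512];return np.hypot(u-c[0],v-c[1])<r
    q=X[near(cu,33)&(X[...,2]>.034)&(X[...,2]<.047)];print('cart',len(q),q[:,2].mean(),rect(q))
    w=near(pu,75)&(img.min(2)>120);w=blob((w*255).astype(np.uint8),pu)[1];z=np.median(X[w[:,1],w[:,0],2]);print('plate',len(w),z,rect(plane(f,w,z)), 'depth', rect(X[w[:,1],w[:,0]]))
    m=near(pu,75)&(mask(f,*BLUE)>0)&(X[...,2]>.052)&(X[...,2]<.063);q=X[m];print('roof',len(q),q[:,2].mean(),rect(q))
E
python3 m.py
```

```text
[255 230   0] [ 46 249 116] [255 226 122] [ 99 204 120]
band min() iterable argument is empty
button [302.73913043  86.34782609] 23 [265.88235294  95.94117647] 34 [0.6247 0.0055 0.3094] 0.0054
   rect (array([ 0.62842108, -0.00344821]), [7.200446128845215, 35.391475677490234], np.float64(116.80448913574219))
   rect (array([0.62511133, 0.00936663]), [9.93791675567627, 34.445072174072266], np.float64(54.73369598388672))
cart 1177 0.039627048335180395 (array([ 0.55880426, -0.25442017]), [54.01898193359375, 119.77564239501953], np.float64(77.31292724609375))
plate 2357 0.009912888687293897 (array([0.53284338, 0.10520982]), [115.28936004638672, 310.74700927734375], np.float64(98.34465599060059)) depth (array([ 0.70392365, -0.21318616]), [206.7512969970703, 1019.8320922851562], np.float64(118.54619598388673))
roof 628 0.057382696058045704 (array([0.61063696, 0.13079794]), [134.92510986328125, 359.5292053222656], np.float64(145.5494041442871))
cart 863 0.03945482202109771 (array([ 0.55703687, -0.25391478]), [52.6666145324707, 121.52568817138672], np.float64(78.51715850830078))
plate 2213 0.009833077117892053 (array([0.52891748, 0.10529636]), [112.30150604248047, 304.81036376953125], np.float64(98.39192199707031)) depth (array([ 0.56909949, -0.26731232]), [122.14027404785156, 1086.3148193359375], np.float64(96.16449880599976))
roof 510 0.05770330889310829 (array([0.61556079, 0.15194566]), [169.0100860595703, 329.4878234863281], np.float64(163.27873992919922))
```

```bash
sed -i 's/^GREEN.*/GREEN=((40,90,150),(85,255,255));ORANGE=((12,100,150),(32,255,255));BLUE=((100,120,40),(125,255,255))/' h.py; sed -i 's/((40,120,80),(80,255,255))/GREEN/; s/near(pu,75)&(mask/near(pu,50)\&(X[...,0]<.6)\&(mask/' m.py; python3 m.py
python3 - <<'E'
from h import *
f=pickle.load(open('f0.pkl','rb'))['wrist'];b=blob(mask(f,*GREEN),(256,100));print(b[0],b[2],f['R'].round(3))
E
```

```text
[255 230   0] [ 46 249 116] [255 226 122] [ 99 204 120]
band [161.56969697 253.66666667] 165 [235.80597015 267.97014925] 134 [ 0.5458 -0.3033  0.0384] 0.0009
   rect (array([ 0.54486731, -0.302379  ]), [16.205364227294922, 55.05820846557617], np.float64(167.99742889404297))
   rect (array([ 0.54587439, -0.30404504]), [16.47010612487793, 54.32661819458008], np.float64(167.94580078125))
button [308.453125 140.3125  ] 64 [224.14035088 111.94736842] 57 [0.5131 0.2194 0.079 ] 0.0019
   rect (array([0.5119657 , 0.22252591]), [29.769792556762695, 37.47549819946289], np.float64(125.76271820068361))
   rect (array([0.51378503, 0.21793454]), [27.877714157104492, 28.329627990722656], np.float64(178.7647476196289))
cart 1177 0.039627048335180395 (array([ 0.55880426, -0.25442017]), [54.01898193359375, 119.77564239501953], np.float64(77.31292724609375))
plate 2357 0.009912888687293897 (array([0.53284338, 0.10520982]), [115.28936004638672, 310.74700927734375], np.float64(98.34465599060059)) depth (array([ 0.70392365, -0.21318616]), [206.7512969970703, 1019.8320922851562], np.float64(118.54619598388673))
roof 398 0.05751664190042302 (array([0.51909436, 0.19342508]), [77.0477066040039, 119.14330291748047], np.float64(98.70583534240723))
cart 863 0.03945482202109771 (array([ 0.55703687, -0.25391478]), [52.6666145324707, 121.52568817138672], np.float64(78.51715850830078))
plate 2213 0.009833077117892053 (array([0.52891748, 0.10529636]), [112.30150604248047, 304.81036376953125], np.float64(98.39192199707031)) depth (array([ 0.56909949, -0.26731232]), [122.14027404785156, 1086.3148193359375], np.float64(96.16449880599976))
roof 371 0.05766175153398239 (array([0.51777252, 0.18453169]), [75.3072280883789, 118.65975952148438], np.float64(97.77847576141357))
[175.95348837 333.67674419] 430 [[ 1.    -0.    -0.002]
 [ 0.001 -0.95   0.311]
 [-0.002 -0.311 -0.95 ]]
```

View pics/wrist0.png

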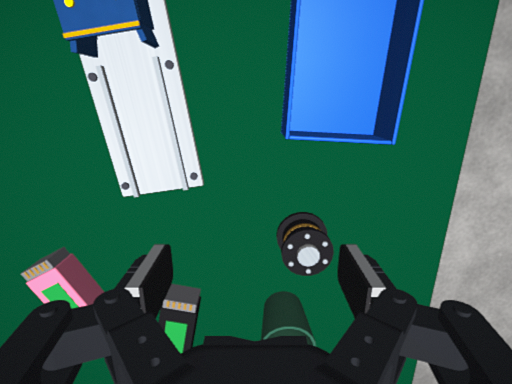

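The wrist view shows the channel's open end with corners at about (122,195) and (203,185), the sleeve front at (100,35), and the cartridge nose at (180,305), partly behind a finger.

Run:
```python
from h import *
from plant import robot
f=pickle.load(open('f0.pkl','rb'))['wrist']
w=((f['image'].min(2)>110)*255).astype(np.uint8)
u,v=np.meshgrid(np.arange(512),np.arange(384));w[(u>230)]=0
p=blob(w,(145,130))[1]
L=[];Rr=[]
for r in range(85,180,3):
    q=p[p[:,1]==r,0];L.append((q.min()-.5,r));Rr.append((q.max()+.5,r))
res=[]
for E in(L,Rr):
    P=plane(f,E,.01)[:,:2];vx,vy,x,y=cv2.fitLine((P*1000).astype(np.float32),cv2.DIST_HUBER,0,.01,.01).ravel()
    if vy<0: vx,vy=-vx,-vy
    res.append((np.degrees(np.arctan2(vy,vx)),x,y));print(res[-1])
end=p[p[:,1]>180];rp=plane(f,p,.01);a=np.radians(98.3);s=rp[:,:2]@[np.cos(a),np.sin(a)];c=rp[:,:2]@[-np.sin(a),np.cos(a)]
print('near end s',np.percentile(s,[0,.5,1]),'dock centre s=',s.min()+.15)
print('lateral range',[np.dot([x/1000,y/1000],[-np.sin(a),np.cos(a)]) for _,x,y in res],'est (.530,.105):',np.dot([.53,.105],[-np.sin(a),np.cos(a)]),np.dot([.53,.105],[np.cos(a),np.sin(a)]))
c0=np.array([.5577,-.2542]);yaw=np.radians(78.2);G=[]
for z in(.24,.17):
    robot.goto([*c0,z],[np.pi,0,yaw]);g=robot.grab_frame('wrist');G.append(g)
    b=blob(mask(g,*GREEN),(256,250));o=blob(mask(g,*ORANGE),(256,250));print(b[0],b[2],rect(plane(g,b[1],.04)),'band',o[0],o[2],rect(plane(g,o[1],.04)))
bs=[blob(mask(g,*GREEN),(256,250))[0] for g in G];print(tri(G[0],bs[0],G[1],bs[1]))
pickle.dump(G,open('f1.pkl','wb'));cv2.imwrite('pics/w1.png',G[1]['image'][:,:,::-1]);print(robot.sense()['t'],robot.sense()['tcp_pos'])
```

```text
(np.float32(98.04334), np.float32(484.46124), np.float32(35.110306))
(np.float32(98.34209), np.float32(595.9778), np.float32(37.587627))
near end s [-0.12082081 -0.11745602 -0.11623281] dock centre s= 0.029179190879622854
lateral range [np.float64(-0.48445528901173895), np.float64(-0.5951613933409492)] est (.530,.105): -0.5396060693116561 0.027391421321725964
[244.70465686 286.81862745] 816 (array([ 0.51197308, -0.41224146]), [30.079975128173828, 59.50863265991211], np.float64(0.08531178534030914)) band [279.45259939 280.97553517] 327 (array([ 0.560625 , -0.4128504]), [14.35266399383545, 53.2373046875], np.float64(89.56948852539062))
[253.17706748 188.60476915] 1971 (array([ 0.55526489, -0.25692435]), [30.589645385742188, 60.61751937866211], np.float64(79.11033630371094)) band [253.4197031  235.38731444] 741 (array([ 0.54583575, -0.30426251]), [14.532437324523926, 53.746578216552734], np.float64(168.395866394043))
(array([ 0.58424873, -0.1363873 ,  0.4231989 ]), np.float64(0.0013005627069261317))
1.7167 [ 0.55925507 -0.25345986  0.17117666]
```

View pics/w1.png

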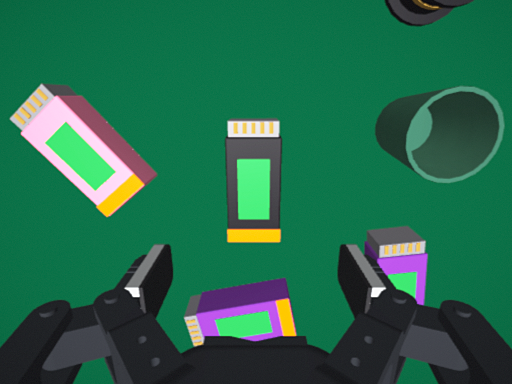

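The wrist view shows the black cartridge centred at about (254,185), nose up and lined up with the jaws. The pink and purple decoys and the cup are clear of the finger paths.

Run:
```python
from h import *
from plant import robot
def st(m): s=robot.sense();print(m,round(s['t'],2),s['tcp_pos'].round(4),s['tcp_rot'].round(3),s['wrist_force'].round(1),round(s['opening'],3),round(s['gripper_force'],1))
c=[.5567,-.2530];yw=np.radians(78.8)
robot.goto([*c,.11],[np.pi,0,yw]);robot.sleep(.2);st('above')
print(robot.move_straight([*c,.022],vel=.1,contact_N=8));robot.sleep(.2);st('down')
robot.grip(0.0,40);st('grip')
robot.move_straight([*c,.14],vel=.15);st('lift')
d=np.radians(98.2);u=np.array([np.cos(d),np.sin(d)]);o=np.array([.530,.106])
robot.goto([*(o-.07*u),.13],[np.pi,0,d]);robot.sleep(.3);st('over')
g=robot.grab_frame('wrist');pickle.dump(g,open('f2.pkl','wb'));cv2.imwrite('pics/w2.png',g['image'][:,:,::-1])
```

```text
above 2.27 [ 0.5584 -0.2537  0.1127] [3.137e+00 1.000e-03 1.375e+00] [-0.6 -0.4  0.2] 1.002 0.0
False
down 3.5 [ 0.5571 -0.2532  0.0227] [3.14  0.    1.375] [-0.4  0.3 -0.9] 1.0 0.0
grip 3.91 [ 0.5567 -0.253   0.0224] [-3.142 -0.     1.375] [-1.2 -0.1  3.8] 0.601 44.2
lift 4.84 [ 0.5558 -0.2526  0.1387] [-3.139 -0.     1.375] [-0.5 -0.4 -3.3] 0.6 43.4
over 6.26 [0.5402 0.0356 0.13  ] [3.142 0.    1.712] [-0.5 -0.2 -4.1] 0.604 43.4
```

View pics/w2.png

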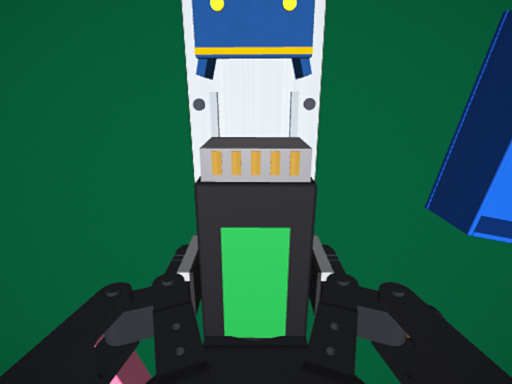

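The cartridge is held straight: its nose is centred at column 256 and the channel screws at (199,104) and (309,104) are centred at 254.

Run:
```python
from h import *
from plant import robot
def st(m): s=robot.sense();print(m,round(s['t'],2),s['tcp_pos'].round(4),s['wrist_force'].round(1),round(s['opening'],3),round(s['gripper_force'],1))
g=pickle.load(open('f2.pkl','rb'));d=np.radians(98.2);u=np.array([np.cos(d),np.sin(d)]);n=np.array([-u[1],u[0]]);o=np.array([.530,.106])
w=g['image'].min(2)>110;M=[];N=[]
for r in range(85,130,3):
    q=np.where(w[r,150:360])[0]+150;P=plane(g,[(q.min()-.5,r),(q.max()+.5,r)],.01)[:,:2];M.append(P.mean(0))
M=np.array(M)-o;print('plate mid lateral',(M@n).round(4), 'along',(M@u)[[0,-1]])
m=cv2.inRange(cv2.cvtColor(g['image'],cv2.COLOR_RGB2HSV),(15,150,150),(32,255,255));m[:40]=0;m[65:]=0
q=np.argwhere(m)[:,::-1];P=plane(g,q,.058)[:,:2]-o;print('gold band lat',(P@n).min(),(P@n).max(),'along',(P@u).mean())
lat=float(np.median(M@n));lat=lat if abs(lat)<.004 else 0
t=o-.07*u+lat*n
robot.move_straight([*t,.05],vel=.12);robot.sleep(.2);st('pre')
print(robot.move_straight([*t,.030],vel=.03,contact_N=4));st('laid')
robot.grip(1.0);robot.sleep(.2);st('open')
robot.move_straight([*t,.12],vel=.15)
b=t-.095*u
robot.move_straight([*b,.13],vel=.2);robot.grip(0.0);robot.sleep(.2);st('behind')
print('lat',lat)
g=robot.grab_frame('wrist');pickle.dump(g,open('f3.pkl','wb'));cv2.imwrite('pics/w3.png',g['image'][:,:,::-1])
G=blob(mask(g,*GREEN),(256,150));B=blob(mask(g,*ORANGE),(256,250))
for x in(G,B): r=rect(plane(g,x[1],.05));print(r,(r[0]-o)@u,(r[0]-o)@n,x[0])
```

```text
plate mid lateral [0.0003 0.0003 0.0003 0.0008 0.0008 0.0004 0.0004 0.0004 0.0008 0.0004
 0.0004 0.0004 0.0004 0.0004 0.0004] along [ 0.01792757 -0.0159903 ]
gold band lat -0.037271191865864334 0.03815217238297061 along 0.03718659282953599
pre 7.33 [0.5402 0.0367 0.0509] [ 0.4  0.3 -3.2] 0.603 43.4
True
laid 7.9 [0.5394 0.0366 0.0323] [-0.4 -0.   5. ] 0.601 44.5
open 8.54 [0.5381 0.0364 0.0315] [ 0.4 -0.3 -0.2] 1.001 0.0
behind 10.88 [ 0.5532 -0.0574  0.13  ] [-1.   0.3  0.8] -0.001 0.0
lat 0.0003977639553507186
(array([0.53988428, 0.03305249]), [30.80398178100586, 60.43256378173828], np.float64(97.90185070037842)) -0.07361149520791804 0.0006212027597993896 [254.70323488  76.2519925 ]
(array([ 0.54657947, -0.01442102]), [14.127996444702148, 52.448673248291016], np.float64(8.230753898620605)) -0.12155457655414667 0.0007655587635303253 [254.30220588 148.83308824]
```

View pics/w3.png

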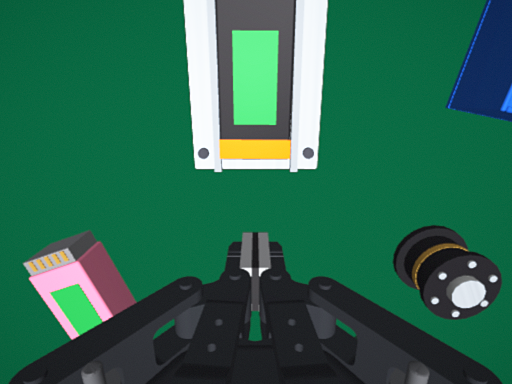

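The cartridge lies between the guides, nose toward the sleeve, tail band at (254,149). The shut fingers are lined up behind it.

Run:
```python
from h import *
from plant import robot
d=np.radians(98.2);u=np.array([np.cos(d),np.sin(d)]);n=np.array([-u[1],u[0]]);o=np.array([.530,.106])
def st(m): s=robot.sense();p=s['tcp_pos'];print(m,round(s['t'],2),'dock x,y',((p[:2]-o)@u).round(4),((p[:2]-o)@n).round(4),'z',p[2].round(4),'F along',(s['wrist_force'][:2]@u).round(1),s['wrist_force'].round(1))
P=lambda x,z:[*(o+x*u+.0006*n),z]
robot.move_straight(P(-.165,.036),vel=.12);robot.sleep(.2);st('down')
print(robot.move_straight(P(-.055,.036),vel=.05,contact_N=12));st('A')
print(robot.move_straight(P(.005,.036),vel=.02,contact_N=8));st('B')
robot.sleep(.2);st('B2')
g=robot.grab_frame('wrist');pickle.dump(g,open('f4.pkl','wb'));cv2.imwrite('pics/w4.png',g['image'][:,:,::-1])
B=blob(mask(g,*ORANGE),(256,200));r=rect(plane(g,B[1],.05));print(r,(r[0]-o)@u,(r[0]-o)@n,B[0])
```

```text
down 12.06 dock x,y -0.1651 0.0001 z 0.0368 F along 0.3 [0.9 0.5 0.7]
False
A 14.41 dock x,y -0.0551 0.0006 z 0.036 F along -1.0 [ 0.1 -1.  -0.6]
True
B 15.92 dock x,y -0.0302 0.0007 z 0.0357 F along 0.4 [-0.9  0.3  0. ]
B2 16.12 dock x,y -0.0306 0.0013 z 0.0353 F along 0.1 [ 0.2  0.1 -0.3]
(array([0.53094092, 0.09510881]), [14.108150482177734, 52.59890365600586], np.float64(8.314809799194336)) -0.010914042694426173 0.0006221005151919468 [255.64890093 236.70189702]
```

View pics/w4.png

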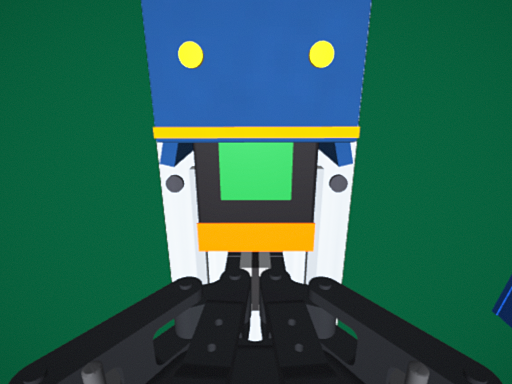

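The cartridge is straight in the sleeve and the tail band is outside at (256,237). The nose is about 72 mm beyond the mouth. I'll push again gently to check that this is the stop.

```bash
cat > p.py <<'E'
from h import *
from plant import robot
d=np.radians(98.2);u=np.array([np.cos(d),np.sin(d)]);n=np.array([-u[1],u[0]]);o=np.array([.530,.106])
def st(m): s=robot.sense();p=s['tcp_pos'];print(m,round(s['t'],2),'dock x,y',((p[:2]-o)@u).round(4),((p[:2]-o)@n).round(4),'z',p[2].round(4),'F along',(s['wrist_force'][:2]@u).round(1),s['wrist_force'].round(1))
P=lambda x,z:[*(o+x*u+.0006*n),z]
E
python3 - <<'E'
from p import *
for x in np.arange(-.030,-.020,.001):
    hit=robot.move_straight(P(x,.036),vel=.02,contact_N=10);robot.sleep(.1);st(f'{x:.3f} {hit}')
    s=robot.sense()
    if hit or -(s['wrist_force'][:2]@u)>9: break
g=robot.grab_frame('wrist');B=blob(mask(g,*ORANGE),(256,200));r=rect(plane(g,B[1],.05));print(r,(r[0]-o)@u)
E
```

```text
-0.030 False 16.52 dock x,y -0.0301 0.0007 z 0.036 F along -1.4 [-0.1 -1.4 -0.3]
-0.029 False 16.87 dock x,y -0.0301 0.0007 z 0.036 F along -5.2 [ 0.5 -5.2  0.9]
-0.028 False 17.22 dock x,y -0.03 0.0008 z 0.036 F along -7.2 [ 0.5 -7.2  1.4]
-0.027 False 17.57 dock x,y -0.03 0.0008 z 0.036 F along -9.9 [ 0.9 -9.9  0.3]
(array([0.53097662, 0.09542577]), [14.196121215820312, 52.645973205566406], np.float64(8.223824501037598)) -0.01060541270401387
```

Force climbs to 10 N with no movement, so the cartridge is seated. Next I back off and locate the button.

Run:
```python
from p import *
robot.move_straight(P(-.055,.036),vel=.1);robot.move_straight(P(-.055,.17),vel=.25);st('up')
G=[]
for x in(.02,.08):
    robot.move_straight(P(x,.17),vel=.2);robot.sleep(.25);g=robot.grab_frame('wrist');m=mask(g,*GREEN)
    uv=(g['R']@[*P(.112,.079)]+g['t']);uv=uv[:2]/uv[2]*g['fx']+[g['cx'],g['cy']]
    b=blob(m,uv);G.append((g,b));print(uv.round(1),b[0],b[2],rect(plane(g,b[1],.079)))
p,e=tri(G[0][0],G[0][1][0],G[1][0],G[1][1][0]);print('button',p,e,'dock',(p[:2]-o)@u,(p[:2]-o)@n)
for g,b in G:
    X=cloud(g);q=X[b[1][:,1],b[1][:,0]];print('depth z',np.percentile(q[:,2],[10,50,90]).round(4),(np.median(q,0)[:2]-o)@u)
st('x');cv2.imwrite('pics/w5.png',g['image'][:,:,::-1])
```

```text
up 18.73 dock x,y -0.0544 0.0014 z 0.1691 F along 0.3 [-0.5  0.2 -0.8]
[255.1  76.6] [254.76772934  71.22446324] 1537 (array([0.51291461, 0.21976956]), [29.87393569946289, 30.16284942626953], np.float64(7.967887878417969))
[255.  158.6] [254.8162926  154.11554447] 1203 (array([0.51295068, 0.2200726 ]), [29.91774559020996, 30.082122802734375], np.float64(98.10783004760742))
button [0.51275777 0.22027537 0.07902099] 7.684281413711151e-05 dock 0.11556628937857227 0.0007669761290447427
depth z [0.0791 0.0801 0.0811] 0.11544343235374976
depth z [0.0792 0.0801 0.081 ] 0.11588932406718454
x 20.31 dock x,y 0.0789 0.0005 z 0.17 F along -0.3 [-1.4 -0.5  0. ]
```

View pics/w5.png

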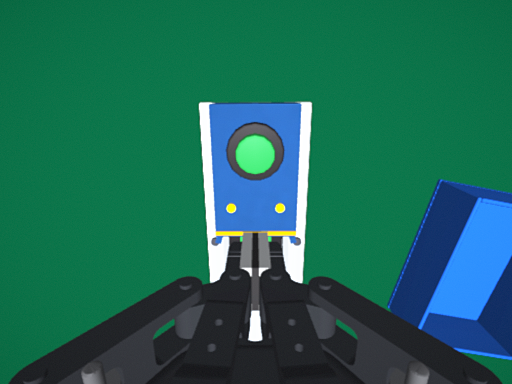

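The button is at (255,154), proud of its housing, at dock x ≈ 0.115 and top z ≈ 0.080.

Run:
```python
from p import *
robot.move_straight(P(.115,.11),vel=.15);robot.sleep(.2);st('over')
print(robot.move_straight(P(.115,.078),vel=.02,contact_N=14));st('pressed');
z=robot.sense()['tcp_pos'][2];robot.sleep(.2);st('hold')
robot.move_straight(P(.115,.17),vel=.12);robot.move_straight(P(-.03,.2),vel=.2);robot.sleep(.3);st('clear')
g=robot.grab_frame('wrist');B=blob(mask(g,*ORANGE),(256,250));r=rect(plane(g,B[1],.05));print(r,(r[0]-o)@u,B[2])
b=blob(mask(g,*GREEN),(255,60));X=cloud(g)[b[1][:,1],b[1][:,0]];print('button',b[0],np.median(X[:,2]))
s=robot.grab_frame('scene');cv2.imwrite('pics/s6.png',s['image'][:,:,::-1])
```

```text
over 21.12 dock x,y 0.1144 -0.0001 z 0.111 F along 0.2 [0.2 0.2 0.4]
True
pressed 22.31 dock x,y 0.115 0.0006 z 0.0851 F along -0.2 [-2.4 -0.5  8. ]
hold 22.51 dock x,y 0.115 0.0006 z 0.0851 F along -0.9 [-0.7 -1.   6. ]
clear 24.57 dock x,y -0.0291 0.0007 z 0.1998 F along 0.6 [-0.4  0.6 -0.4]
(array([0.5309704 , 0.09580167]), [13.203802108764648, 52.19585418701172], np.float64(8.336796760559082)) -0.010232475155715997 742
button [255.68241206  12.66834171] 0.08013197142894068
```

View pics/s6.png

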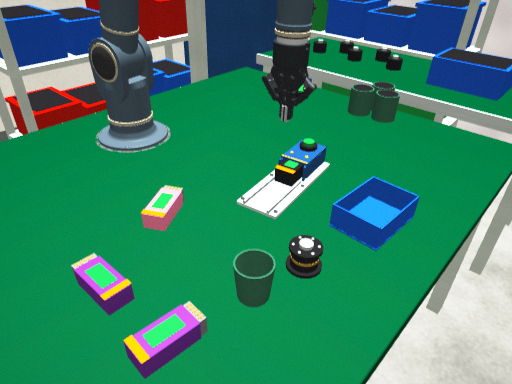

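The scene view shows the cartridge seated in the sleeve with its tail at (288,168), the button sprung back at (309,143), and the bystanders where they were.

```bash
python3 -c "
from plant import robot
print(robot.close_job())"
```

```text
the job is handed in; nothing more can be done
None
```

The job is handed in at about 25 s of the 58 s allowed: the cartridge is seated against the hidden stop, about 72 mm beyond the mouth (confirmed at 10 N with no movement), the start button was pressed its full 6 mm and released, and the slip ring, green cup and blue bin were not touched.

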